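# Make the biscuit cutter ready and start it

### The job

Get the biscuit cutter going: first push the bolt on top of its guard fully home into the keeper, then press the raised end of the wide mains rocker down to switch it fully on, and last press the large round start button all the way in and let it spring back. Keep to that order, leave the narrow lamp rocker and the small square inching key alone, and only push and press: do not pick up or shift the loose things standing about.

Things in the scene. Friction and masses are not known exactly. Their poses are not given: they have to be found in the camera images.
- cutter: white bench cutter for biscuit bars, fixed to the table, 220 (its x) x 240 (its y) mm, with a clear guard over the half nearer the robot; flat top of the guard 120 mm above the table. Origin: centre of its underside. Its own +x points away from the robot when unturned; yaw differs from run to run
- bolt (a joint): travel (m) of the sliding bolt on top of the guard: 0 drawn back, 0.035 fully home in the keeper. It slides along the cutter's own +x, rubs with about 4 N, and stays where it is left. The keeper, 42 mm wide and 23 mm high above the guard's top, lies beyond the tab: the tab stops about 40 mm short of its near face
- bolt_tab (a point): centre of the face of the bolt's upright dark steel tab that is to be pushed (the face towards the cutter's own -x). The tab is 30 mm wide across the push, 8 mm thick, and stands 4 to 38 mm above the guard's top; this point is 21 mm above the guard's top. Behind that face the guard's top is bare for 54 mm or more, but for two rails 6 mm high beside the bolt, reaching 14 mm behind the drawn-back tab. The point moves with the bolt; its +x is the push direction
- switch_box: grey switch box fixed to the table, 130 (its x) x 160 (its y) x 70 mm high, with two black rockers on top. Origin: centre of its underside. Its x runs along the rockers, +x away from the robot when unturned. It may stand left or right of the cutter
- mains (a joint): angle (rad) of the wide mains rocker: 0 is off (its far end, towards the box's +x, stands up), 0.40 is fully on (far end down). It stays where it is left; turning it takes about 0.045 N m. It is a slab 70 mm long (along the box's x), 34 mm wide and 10 mm thick, pivoting 84 mm above the table about the box's y, at box x = 0, y = +35 mm. Low cheeks beside it reach 79 mm above the table
- mains_pad (a point): the spot to press on the mains rocker: on its upper face, 28 mm from the pivot towards the raised far end, mid-width; moves with the rocker: about 94.5 mm above the table when off, 83 mm when fully on
- lamp (a joint): angle (rad) of the small narrow lamp rocker on the same box (40 x 16 mm, at box x = 0, y = -45 mm): 0 off, 0.40 on. To be left alone
- button_box: grey button box fixed to the table, 120 (its x) x 160 (its y) x 70 mm high, with a large round button and a small square key on top. Origin: centre of its underside; +x away from the robot when unturned. It may stand left or right of the cutter
- start (a joint): travel (m) of the large round start button: 0 out, 0.008 fully in; pressed straight down, the spring pushes back with about 2 N at first and 6 N fully in, and returns it when let go
- start_top (a point): centre of the top of the start button, a black disc 42 mm across in a steel collar; 90 mm above the table, at button box x = 0, y = -38 mm; moves with it. The collar is 56 mm across and its top is 4 mm below the top of the fully pressed button
- inch (a joint): travel (m) of the small square inching key on the same box (18 mm square, top 84 mm above the table, at button box x = 0, y = +45 mm): 0 out, 0.006 in. To be left alone
- cup: loose bystander: plain aluminium cup, 68 mm across, 65 mm high. Origin: centre of its underside. To be left alone
- ring_cutter: loose bystander: steel pastry ring, 64 mm across, 35 mm high. Origin: centre of its underside. To be left alone
- jar: loose bystander: amber glass jar with steel cap, 72 mm across, 100 mm high. Origin: centre of its underside. To be left alone
- bowl: loose bystander: steel bowl, 110 mm across, 50 mm high. Origin: centre of its underside. To be left alone
- scraper: loose bystander: bench scraper lying flat, steel blade 100 x 110 mm with a round wooden grip 20 mm thick. Origin: centre of its underside. To be left alone
- tin: loose bystander: closed aluminium tin, 94 x 134 mm, 61 mm high. Origin: centre of its underside. To be left alone
Mind the look-alikes: they are no part of the job. Leave any orange look-alike of the switch_box alone.

How it is judged:
By the outcome, as a careful person would: the job done as asked, in the order asked, and still so for the second after the job is handed in, with the robot touching nothing.
It also fails if it takes over 56 s, if anything falls off the work surface, if the arm or the gripper's body presses on something with over 40 N, if the wrist force passes 120 N, or if a joint passes its speed limit or range.

### The arm

A 6-joint arm with a two-finger parallel gripper is mounted at the origin on the work surface. World frame = base frame: x ahead of the robot, y to its left, z up, the work surface at z = 0. Lengths are in m, angles in rad, forces in N, time in s.
With the tool pointing down it reaches from about 0.35 to 0.775 m from the base axis. Payload 5.5 kg.
Tool frame: the origin (TCP) lies on the centre line of the jaws, within the pads' length; the fingertips stand 17 mm ahead of it and the grasp point (between the pads) lies 2 mm behind it; z points along the fingers, y is the direction in which the jaws open and shut (so a half turn about z gives the same grasp; the last joint's range is limited). The gripper opens to 85 mm and grips with 20 to 120 N. Pads are 22 mm wide; open, the fingers measure 114 mm over their backs; the gripper's body (76 mm by 85 mm) begins 54 mm behind the grasp point. The pads swing forward as they close: fully open they stand 13 mm farther back than shut.
Start: joints at [-1.334, 0.313, 0.046, 1.304, 0, 1.431], TCP at [0.212, -0.535, 0.248] pointing down, gripper open.
Joint ranges: [-2.76, 2.76], [-0.86, 1.69], [-1.03, 1.26], [-2.2, 2.34], [-1.47, 1.5], [-3.14, 3.14]. Speed limits (rad/s): [2.57, 2.57, 3.14, 3.14, 3.14, 3.14].

### API

Orientations are given as a 3x3 rotation matrix whose columns are the frame's x, y, z axes.
In Python, from cell import arm, imaging gives the robot as it stands.
- The arm moves only by the shell command python3 -m jog 'ROWS'. ROWS is JSON, a list of rows, each an object of numbers: "x", "y", "z": the shift along the world's x, y, z scaled (see below); "roll": the turn about the world's z scaled (see below); "fingers": the gripper's target within -1 to 1 (fully open at 1, half-way at 0, shut at -1). A call has 1 to 10 rows; each row is the pose to reach, as a shift and turn from the pose measured when the call began; what a row does not reach only later rows make up. The controller multiplies each number of a shift by 40 cm and each number of a turn by 60 degrees. A row lasts 1/8 s, in which the tool goes at most 62.5 mm and 10.7 degrees, less where a joint would pass 70% of its speed; a pose out of reach is approached as far as the arm can. A call with a number of a shift or a turn outside -1 to 1 is refused whole. A call with a gripper value outside its range is refused whole. The fingers move at their own pace and stop on an object; the grip force is fixed at half the most. Time passes only in rows, so rows that repeat a pose let the fingers close. It gives the time, the measured TCP pose, the force and the opening at its end, in the units of the state.
- arm.sense(): the state, without advancing time (a new reading comes with each control period).
- imaging.snapshot(name): name is "scene" or "top" or "wrist"; returns a dict with "img" (480x640x3 uint8, red, green, blue), "intrinsics" (3x3 intrinsics, pixels), "cam_to_world" (4x4, takes a point from camera to world coordinates); the wrist camera has in their place "hand_eye" (4x4, takes a point from camera to tool coordinates, whose origin is the TCP and whose axes are the flange's). Camera axes: x right, y down, z forward; pixel columns grow to the right and rows downward; lengths in m; the calibration is good to about 2 mm. A picture is of the moment at which its call begins: read the wrist's pose just before it. There is no depth.
- arm.job_done(): hands the job in, once; it reports no verdict.
The state is a dict: "clock": time; "joint_pos": joint angles; "joint_vel": joint speeds; "tau": joint torques, N m; "position": TCP position; "tool_rot": TCP orientation; "force": force on the tool from outside, world axes, zero at the start; "torque": the same for the moment, N m; "opening": finger opening in m.
Only numpy, scipy, OpenCV 4.12 (cv2) and the standard library are available. Lean on these libraries where they do the work, as an engineer would, in place of code of your own. Each camera call takes 0.05 s, during which the arm holds its last target.

## Working session

There is one attempt and no reset: what is moved stays moved. The work goes in short steps, Python scripts to look and compute and a shell command to move; the robot and the scene stay as the last step left them, time stands still between calls to the robot, and variables do not carry over. Pictures are saved under pics/ and viewed, and the job is handed in when it is done.

```bash
ls; mkdir -p pics
python3 - <<'E'
from cell import arm, imaging
import cv2,numpy as np
s=arm.sense();print(s['clock'],s['position'],s['tool_rot'],s['opening'],s['force'])
for n in ['scene','top']:
    d=imaging.snapshot(n);cv2.imwrite(f'pics/{n}0.png',d['img'][:,:,::-1]);print(n,d['intrinsics'],d['cam_to_world'])
    np.savez(f'{n}0.npz',**d)
E
```

```text
pics
0.0 [ 0.21144741 -0.53418416  0.24739333] [[ 9.29840596e-01  3.67962330e-01 -4.35759013e-04]
 [ 3.67962501e-01 -9.29838910e-01  1.78888304e-03]
 [ 2.53055886e-04 -1.82371905e-03 -9.99998305e-01]] 0.08550282218075674 [0.45014718 0.26557398 0.16242163]
scene [[527.53376247   0.         314.24494928]
 [  0.         527.53376247 242.35201262]
 [  0.           0.           1.        ]] [[ 0.02393873  0.62742368 -0.77831001  1.62664756]
 [ 0.99969211 -0.02010844  0.01453771 -0.03819286]
 [-0.0065293  -0.77841838 -0.62771187  1.06027427]
 [ 0.          0.          0.          1.        ]]
top [[528.0330665    0.         315.30684963]
 [  0.         528.0330665  247.40580916]
 [  0.           0.           1.        ]] [[ 0.01890893 -0.99359041  0.11144752  0.30632549]
 [-0.9997142  -0.02041992 -0.01243198  0.0091263 ]
 [ 0.01462804 -0.1111806  -0.99369256  1.62123669]
 [ 0.          0.          0.          1.        ]]
```

View pics/scene0.png

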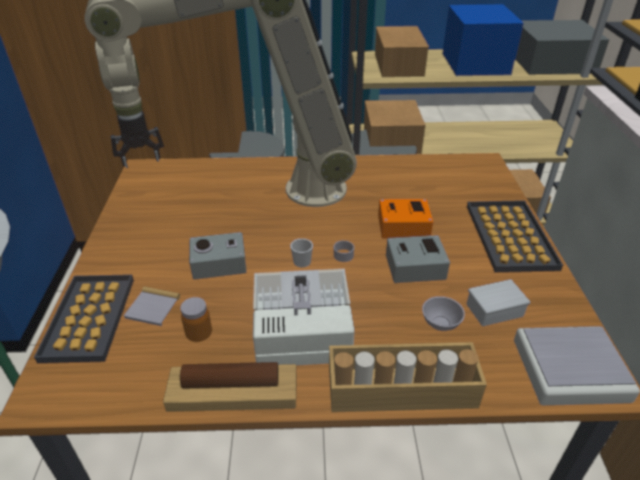

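View pics/top0.png

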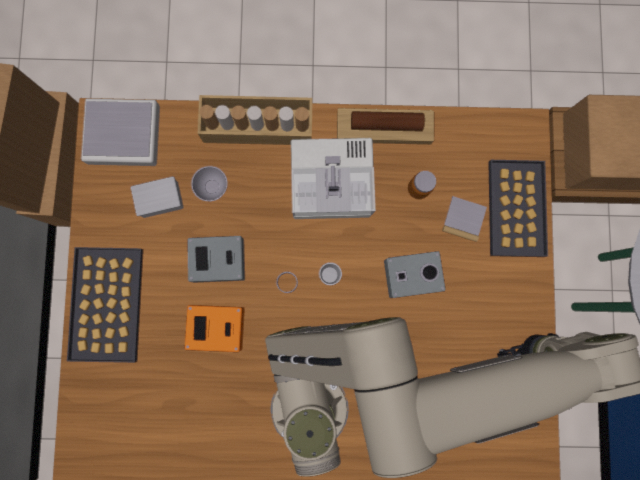

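The scene shows the cutter at about (302,310), the grey switch box at (418,258), the button box at (217,253) and the orange look-alike at (405,217). In the top view the same four are at (333,178), (215,258), (415,274) and (214,328). I'll zoom in next.

Run:
```python
import cv2,numpy as np
t=cv2.imread('pics/top0.png');s=cv2.imread('pics/scene0.png')
def c(im,x,y,w,h): return cv2.resize(im[y:y+h,x:x+w],(400,300),interpolation=cv2.INTER_CUBIC)
a=np.vstack([np.hstack([c(t,273,130,120,90),c(t,180,220,80,60)]),np.hstack([c(t,375,243,80,60),c(s,242,260,120,90)])])
cv2.imwrite('pics/z0.png',a)
```

```text
(no output)
```

View pics/z0.png

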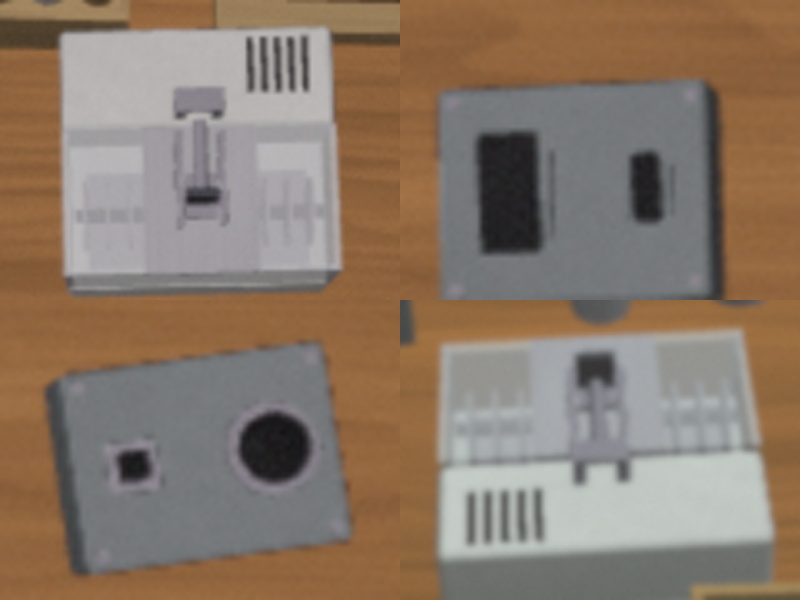

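```bash
cat > h.py <<'E'
import numpy as np,cv2
def ray(d,u,v,z,T=None):
    K=d['intrinsics'];T=d['cam_to_world'] if T is None else T
    r=T[:3,:3]@np.linalg.solve(K,[u,v,1.]);o=T[:3,3]
    return o+r*(z-o[2])/r[2]
def rect(m,d,z,roi):
    x,y,w,h=roi;mm=np.zeros_like(m);mm[y:y+h,x:x+w]=m[y:y+h,x:x+w]
    cs,_=cv2.findContours(mm,cv2.RETR_EXTERNAL,cv2.CHAIN_APPROX_NONE)
    c=max(cs,key=cv2.contourArea)
    P=np.array([ray(d,*p[0],z)[:2] for p in c],np.float32)
    r=cv2.minAreaRect(P);return r,c
E
python3 - <<'E'
from h import *
d=dict(np.load('top0.npz'));im=d['img'];hsv=cv2.cvtColor(im,cv2.COLOR_RGB2HSV)
g=lambda m:(m*255).astype(np.uint8)
dark=g(hsv[...,2]<60)
for p in [(215,250),(400,250+20),(233,275),(340,140),(215,245)]:print(p,hsv[p[1],p[0]])
# box tops: grey
grey=g((hsv[...,1]<70)&(hsv[...,2]>85))
print('switch',rect(grey,d,.07,(180,228,70,60))[0]);
print('btnbox',rect(grey,d,.07,(380,245,70,60))[0])
print('mains',rect(dark,d,.089,(190,240,24,35))[0]);print('lamp',rect(dark,d,.085,(222,245,13,25))[0])
print('start',rect(dark,d,.09,(418,260,24,26))[0]);print('key',rect(dark,d,.084,(394,268,15,16))[0])
print('cutter',rect(g((hsv[...,1]<70)&(hsv[...,2]>100)),d,.12,(285,130,95,82))[0])
cz=lambda u,v:(273+u/3.333-.5+.15,130+v/3.333-.35)
for n,(u,v,z) in dict(tabtopL=(187,188,.158),tabtopR=(219,188,.158),tabbotM=(202,203,.124),keepL=(174,90,.143),keepR=(225,90,.143),gL=(68,275,.12),gR=(340,270,.12),fL=(61,34,.12),fR=(330,28,.12)).items():print(n,ray(d,*cz(u,v),z))
E
```

```text
(215, 250) [100  12 123]
(400, 270) [114  10 123]
(233, 275) [110  12 126]
(340, 140) [ 12   7 182]
(215, 245) [111  14 126]
switch ((0.4413476586341858, 0.2853653132915497), (0.13164503872394562, 0.155695378780365), 2.6140096187591553)
btnbox ((0.40723544359207153, -0.3066900968551636), (0.11866682022809982, 0.16013160347938538), 8.75383186340332)
mains ((0.4404938817024231, 0.319892555475235), (0.0649242177605629, 0.031829383224248886), 2.5182077884674072)
lamp ((0.4452849328517914, 0.24237781763076782), (0.03532053530216217, 0.014541804790496826), 2.098411798477173)
start ((0.41285714507102966, -0.3439415693283081), (0.03498703986406326, 0.03813070431351662), 1.128693699836731)
key ((0.40063878893852234, -0.26250869035720825), (0.013774894177913666, 0.014859525486826897), 19.432971954345703)
cutter ((0.6896848678588867, -0.05485053360462189), (0.2171810418367386, 0.2456144243478775), 1.3573578596115112)
tabtopL [ 0.64567298 -0.04388938  0.158     ]
tabtopR [ 0.64627834 -0.0710405   0.158     ]
tabbotM [ 0.64059098 -0.0583428   0.124     ]
keepL [ 0.73502221 -0.03183829  0.143     ]
keepR [ 0.73604052 -0.07582863  0.143     ]
gL [0.57553731 0.05638289 0.12      ]
gR [ 0.58500442 -0.17905373  0.12      ]
fL [0.78982436 0.06758351 0.12      ]
fR [ 0.80085345 -0.16885708  0.12      ]
```

Sizes come out right (boxes 132x156 and 119x160 mm). The start button, inching key and both rockers land where the box frames predict. Next I close the fingers and go up over the button box.

```bash
python3 -m jog '[{"x":0.12,"y":0.12,"z":0.02,"roll":-0.15,"fingers":-1},{"x":0.25,"y":0.24,"z":0.02,"roll":-0.3,"fingers":-1},{"x":0.37,"y":0.36,"z":0.02,"roll":-0.33,"fingers":-1},{"x":0.45,"y":0.475,"z":0.02,"roll":-0.33,"fingers":-1},{"x":0.45,"y":0.475,"z":0.02,"roll":-0.33,"fingers":-1},{"x":0.45,"y":0.475,"z":0.02,"roll":-0.33,"fingers":-1}]'
python3 - <<'E'
from cell import arm, imaging
import cv2,numpy as np
s=arm.sense();d=imaging.snapshot('wrist');cv2.imwrite('pics/w1.png',d['img'][:,:,::-1]);print(s['position'],s['tool_rot'],s['force'],s['opening'],d['hand_eye'],d['intrinsics'])
np.savez('w1.npz',pos=s['position'],R=s['tool_rot'],**d)
E
```

```text
clock: 0.85
position: [0.3917, -0.3438, 0.2553]
tool_rot: [[0.999, 0.033, -0.0], [0.033, -0.999, 0.002], [-0.0, -0.002, -1.0]]
force: [-0.4, 0.3, -0.0]
opening: -0.0002
[ 0.39174003 -0.34376445  0.25532762] [[ 9.99448223e-01  3.32137640e-02 -3.08584356e-04]
 [ 3.32141944e-02 -9.99447110e-01  1.51367207e-03]
 [-2.58138995e-04 -1.52308625e-03 -9.99998807e-01]] [-0.36710284  0.26020211 -0.01528175] -0.00015348141485219116 [[ 4.02862131e-04 -9.65816573e-01 -2.59226127e-01  6.70399379e-02]
 [ 9.99999918e-01  3.97074746e-04  7.46866386e-05  5.22984541e-04]
 [ 3.07985549e-05 -2.59226136e-01  9.65816654e-01 -1.25604874e-01]
 [ 0.00000000e+00  0.00000000e+00  0.00000000e+00  1.00000000e+00]] [[344.74006102   0.         317.82499241]
 [  0.         344.74006102 241.0853135 ]
 [  0.           0.           1.        ]]
```

View pics/w1.png

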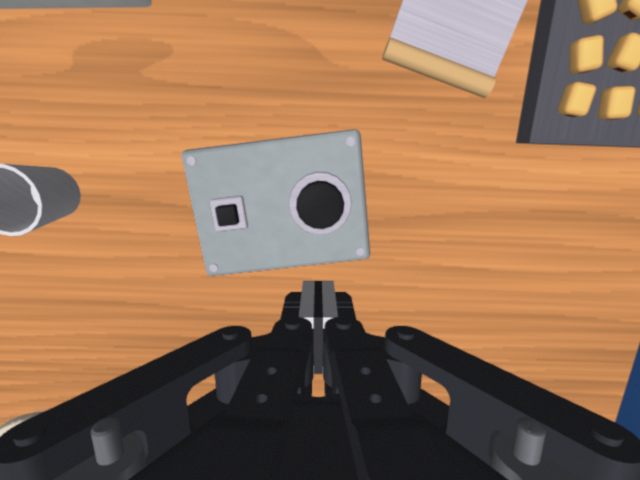

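```bash
cat >> h.py <<'E'
def wT(d):
    T=np.eye(4);T[:3,:3]=d['R'];T[:3,3]=d['pos'];return T@d['hand_eye']
E
python3 - <<'E'
from h import *
d=dict(np.load('w1.npz'));T=wT(d)
hsv=cv2.cvtColor(d['img'],cv2.COLOR_RGB2HSV);m=((hsv[...,2]<70)*255).astype(np.uint8)
def blob(roi):
    x,y,w,h=roi;M=cv2.moments(m[y:y+h,x:x+w],True);return x+M['m10']/M['m00'],y+M['m01']/M['m00'],M['m00']
b=blob((288,170,65,68));print('start',b,ray(d,*b[:2],.09,T));b=blob((212,198,32,32));print('key',b,ray(d,*b[:2],.084,T))
# fingertip projections for tip tool z
for z in (.004,.012,.017,.02):
    for x in (-.011,0,.011):
        p=np.linalg.inv(d['hand_eye'])@[x,0,z,1];q=d['intrinsics']@p[:3];print(z,x,q[:2]/q[2])
E
```

```text
start (319.8650559811432, 204.37595757218622, 1697.0) [ 0.41299662 -0.34507283  0.09      ]
key (227.05194805194805, 214.6051948051948, 385.0) [ 0.40030886 -0.26436243  0.084     ]
0.004 -0.011 [316.51997069 340.13002177]
0.004 0 [316.50458313 316.41892957]
0.004 0.011 [316.48856741 291.73988971]
0.012 -0.011 [316.58637287 330.46380787]
0.012 0 [316.5730364  307.78839524]
0.012 0.011 [316.55918404 284.23582728]
0.017 -0.011 [316.62457545 324.90262956]
0.017 0 [316.6123565  302.83094754]
0.017 0.011 [316.59967988 279.93254406]
0.02 -0.011 [316.646396  321.7261959]
0.02 0 [316.63479491 300.00193112]
0.02 0.011 [316.6227674  277.47915348]
```

Start comes out at (0.413,-0.345) in both views, and the shut tips fit 17 mm ahead of the TCP. Now the spot behind the bolt tab.

```bash
python3 -m jog '[{"x":0.1,"y":0.13,"z":0.04,"fingers":-1},{"x":0.2,"y":0.26,"z":0.04,"fingers":-1},{"x":0.3,"y":0.39,"z":0.04,"fingers":-1},{"x":0.4,"y":0.52,"z":0.04,"fingers":-1},{"x":0.45,"y":0.65,"z":0.04,"fingers":-1},{"x":0.45,"y":0.715,"z":0.04,"fingers":-1},{"x":0.45,"y":0.715,"z":0.04,"fingers":-1},{"x":0.45,"y":0.715,"z":0.04,"fingers":-1}]'
python3 - <<'E'
from cell import arm, imaging
import cv2,numpy as np
s=arm.sense();d=imaging.snapshot('wrist');cv2.imwrite('pics/w2.png',d['img'][:,:,::-1]);print(s['position'],s['force'])
np.savez('w2.npz',pos=s['position'],R=s['tool_rot'],**d)
E
```

```text
[ 0.39121459 -0.34466734  0.25532058] [-0.47754668 -0.64270258  0.29942963]invalid input
```

View pics/w2.png

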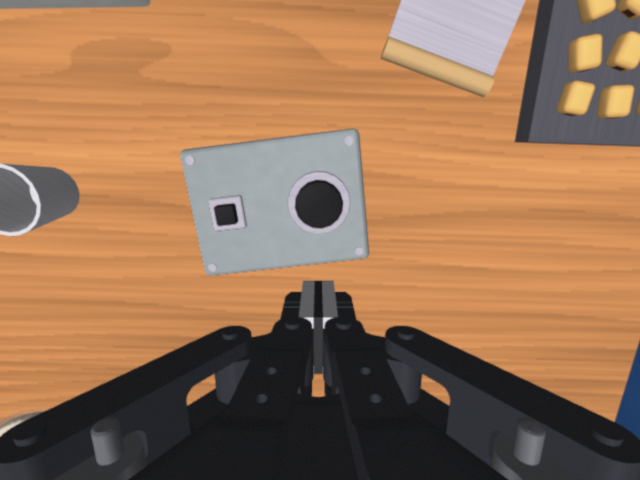

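The view hasn't changed (button still at 319,204). The call was refused, probably because the rows had no "roll", so I'll include every key.

```bash
python3 -m jog '[{"x":0.1,"y":0.13,"z":0.04,"roll":0,"fingers":-1},{"x":0.2,"y":0.26,"z":0.04,"roll":0,"fingers":-1},{"x":0.3,"y":0.39,"z":0.04,"roll":0,"fingers":-1},{"x":0.4,"y":0.52,"z":0.04,"roll":0,"fingers":-1},{"x":0.45,"y":0.65,"z":0.04,"roll":0,"fingers":-1},{"x":0.45,"y":0.715,"z":0.04,"roll":0,"fingers":-1},{"x":0.45,"y":0.715,"z":0.04,"roll":0,"fingers":-1},{"x":0.45,"y":0.715,"z":0.04,"roll":0,"fingers":-1}]'
python3 - <<'E'
from cell import arm, imaging
import cv2,numpy as np
s=arm.sense();d=imaging.snapshot('wrist');cv2.imwrite('pics/w3.png',d['img'][:,:,::-1]);print(s['position'],s['force'])
np.savez('w3.npz',pos=s['position'],R=s['tool_rot'],**d)
E
```

```text
clock: 1.95
position: [0.5709, -0.0611, 0.2711]
tool_rot: [[1.0, 0.028, -0.001], [0.028, -1.0, 0.001], [-0.001, -0.001, -1.0]]
force: [0.4, 0.3, -0.6]
opening: 0.0002
[ 0.57085128 -0.06107222  0.271097  ] [ 0.36681807  0.30127411 -0.56946141]
```

View pics/w3.png

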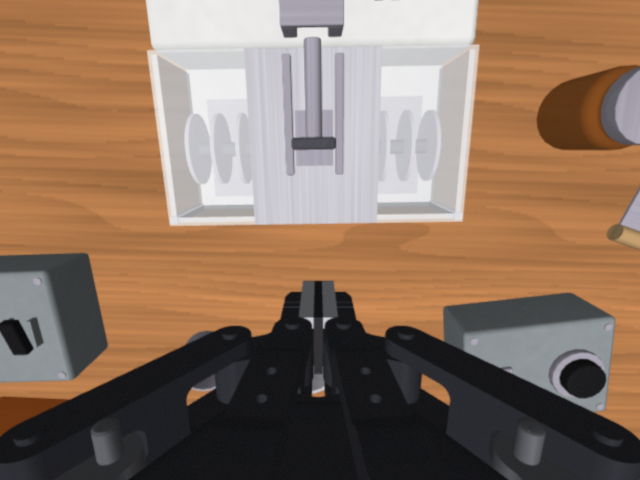

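The tab's dark top spans (292–336, 137–149), with rails on either side and the keeper above at (312,15).

Run:
```python
from h import *
d=dict(np.load('w3.npz'));T=wT(d);print(T[:3,3])
hsv=cv2.cvtColor(d['img'],cv2.COLOR_RGB2HSV);print(d['img'][130:156:2,314].mean(1).astype(int), d['img'][143,285:342:3].mean(1).astype(int))
for u,v in [(292,149),(336,149),(314,137)]:print(ray(d,u,v,.158,T))
for u,v in [(280,26),(343,26)]:print('keeper near',ray(d,u,v,.143,T))
for u,v in [(170,223),(462,219)]:print('guard near edge',ray(d,u,v,.12,T))
```

```text
[ 0.63794908 -0.05979734  0.39666685]
[165 166 166 147  76  80  80  81  81  76 168 173 173] [184 168 124  80  81  82  81  82  82  79  81  81  81  84  80  78  76 139
 168]
[ 0.63704223 -0.04235067  0.158     ]
[ 0.63788162 -0.07176906  0.158     ]
[ 0.64514683 -0.05686349  0.158     ]
keeper near [ 0.71431636 -0.03272314  0.143     ]
keeper near [ 0.71547874 -0.07381417  0.143     ]
guard near edge [0.57542742 0.05987405 0.12      ]
guard near edge [ 0.58561705 -0.17886475  0.12      ]
```

Tab face at x≈0.6375, y≈-0.057; 29.4 mm wide, 8 mm thick, as given. Descending behind it to tip z≈0.134.

```bash
python3 -m jog '[{"x":0.0725,"y":0.01,"z":-0.1,"roll":0,"fingers":-1},{"x":0.0725,"y":0.01,"z":-0.2,"roll":0,"fingers":-1},{"x":0.0725,"y":0.01,"z":-0.27,"roll":0,"fingers":-1},{"x":0.0725,"y":0.01,"z":-0.3,"roll":0,"fingers":-1},{"x":0.0725,"y":0.01,"z":-0.3,"roll":0,"fingers":-1},{"x":0.0725,"y":0.01,"z":-0.3,"roll":0,"fingers":-1}]'
python3 - <<'E'
from cell import arm, imaging
import cv2,numpy as np
s=arm.sense();d=imaging.snapshot('wrist');cv2.imwrite('pics/w4.png',d['img'][:,:,::-1]);print(s['position'],s['force'])
np.savez('w4.npz',pos=s['position'],R=s['tool_rot'],**d)
E
```

```text
clock: 2.75
position: [0.6006, -0.058, 0.1527]
tool_rot: [[1.0, 0.027, 0.002], [0.027, -1.0, 0.0], [0.002, -0.0, -1.0]]
force: [0.2, -0.2, -0.6]
opening: 0.0002
[ 0.60064004 -0.05799752  0.15272177] [ 0.24380644 -0.20300561 -0.5868498 ]
```

View pics/w4.png

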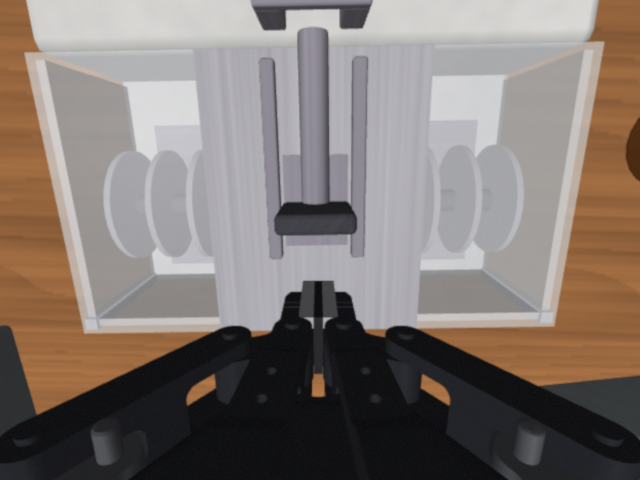

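Fingertips at (318,283) are squarely behind the tab at (316,220), clear of the rails. Push most of the way and read the force.

```bash
python3 -m jog '[{"x":0.03,"y":0,"z":0,"roll":0,"fingers":-1},{"x":0.055,"y":0,"z":0,"roll":0,"fingers":-1},{"x":0.075,"y":0,"z":0,"roll":0,"fingers":-1},{"x":0.09,"y":0.001,"z":0,"roll":0,"fingers":-1},{"x":0.105,"y":0.001,"z":0,"roll":0,"fingers":-1},{"x":0.12,"y":0.002,"z":0,"roll":0,"fingers":-1},{"x":0.135,"y":0.002,"z":0,"roll":0,"fingers":-1},{"x":0.14,"y":0.003,"z":0,"roll":0,"fingers":-1},{"x":0.14,"y":0.003,"z":0,"roll":0,"fingers":-1}]'
```

```text
clock: 3.92
position: [0.6552, -0.0566, 0.1526]
tool_rot: [[1.0, 0.027, -0.001], [0.027, -1.0, 0.0], [-0.001, -0.0, -1.0]]
force: [-9.4, 1.3, 5.6]
opening: -0.0002
```

```bash
python3 -m jog '[{"x":0.006,"y":0,"z":0,"roll":0,"fingers":-1},{"x":0.012,"y":0,"z":0,"roll":0,"fingers":-1},{"x":0.012,"y":0,"z":0,"roll":0,"fingers":-1}]'; python3 -m jog '[{"x":0.005,"y":0,"z":0,"roll":0,"fingers":-1},{"x":0.01,"y":0,"z":0,"roll":0,"fingers":-1},{"x":0.01,"y":0,"z":0,"roll":0,"fingers":-1}]'
```

```text
clock: 4.3
position: [0.6554, -0.0565, 0.1526]
tool_rot: [[1.0, 0.027, -0.011], [0.027, -1.0, -0.0], [-0.011, -0.0, -1.0]]
force: [-18.7, -1.3, 11.9]
opening: 0.0004
clock: 4.68
position: [0.6554, -0.0565, 0.1527]
tool_rot: [[0.999, 0.026, -0.019], [0.026, -1.0, -0.0], [-0.019, -0.0, -1.0]]
force: [-16.4, -0.5, 10.4]
opening: 0.0
```

The force rises while the position stays put. I'll check the bolt in a picture before pushing further.

Run:
```python
from cell import arm, imaging
import cv2,numpy as np
s=arm.sense();d=imaging.snapshot('wrist');cv2.imwrite('pics/w5.png',d['img'][:,:,::-1]);print(s['position'],s['force'],s['tool_rot'],s['joint_pos'],s['tau'])
np.savez('w5.npz',pos=s['position'],R=s['tool_rot'],**d)
```

```text
[ 0.65536098 -0.05653061  0.15271547] [-16.44078995  -0.54645624  10.40113816] [[ 9.99479933e-01  2.61139370e-02 -1.89189200e-02]
 [ 2.61098642e-02 -9.99658972e-01 -4.62296192e-04]
 [-1.89245405e-02 -3.19146666e-05 -9.99820914e-01]] [-0.20609078  0.52776653  0.13639929  1.19785426 -0.004324    2.90942451] [ 9.03293844e-01 -5.26500463e+01  3.33947289e+01 -6.81115597e+00
  9.13875550e-01  4.40631760e-02]
```

View pics/w5.png

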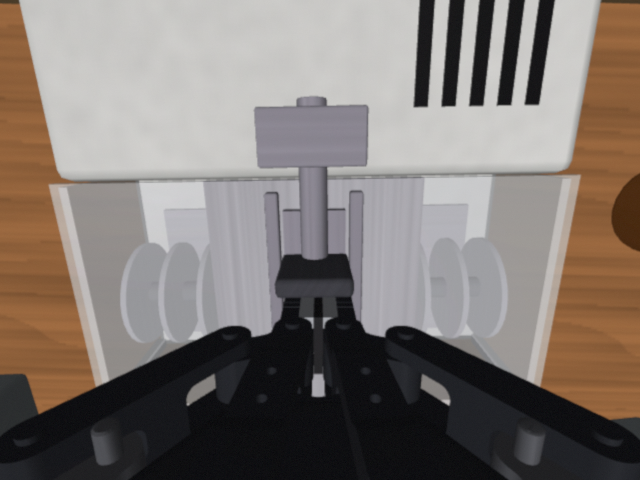

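```bash
python3 - <<'E'
from h import *
for n,tab,k in [('w4',[(277,217),(354,217),(316,203)],[(253,9),(371,7)]),('w5',[(279,280),(351,280),(315,255)],[(257,165),(367,165)])]:
    d=dict(np.load(n+'.npz'));T=wT(d);print(n)
    c=314; print(d['img'][195:310:3,345 if n=='w5' else 300].mean(1).astype(int))
    for u,v in tab:print(ray(d,u,v,.158,T))
    for u,v in k:print('k',ray(d,u,v,.143,T))
E
python3 - <<'E'
import cv2
a=cv2.imread('pics/w4.png')[190:270,250:390];b=cv2.imread('pics/w5.png')[230:350,240:400]
cv2.imwrite('pics/z5.png',cv2.resize(b,(800,600),interpolation=2))
E
```

```text
w4
[144 144 119  31  30  30  34  59  66  67  68  69  66  69 148 147 148 176
 178 177 178 175 175 176 175 175 175 176 176 175 175 174 133  24  31  46
  56  59  64]
[ 0.64381098 -0.04286426  0.158     ]
[ 0.64455511 -0.07018793  0.158     ]
[ 0.64918219 -0.05657499  0.158     ]
k [ 0.71354542 -0.03310132  0.143     ]
k [ 0.71525067 -0.0737336   0.143     ]
w5
[168 169 169 170 165 135 150 150 150 150 151 149 151 154 155 156 155 155
 156 153  36  25  25  28  24  26  28  26  46  58  62  64  63  62  28  15
  18  29  17]
[ 0.67496145 -0.04211679  0.158     ]
[ 0.67567158 -0.06886025  0.158     ]
[ 0.68509651 -0.05525147  0.158     ]
k [ 0.71556755 -0.03231816  0.143     ]
k [ 0.7166775  -0.07415763  0.143     ]
```

View pics/z5.png

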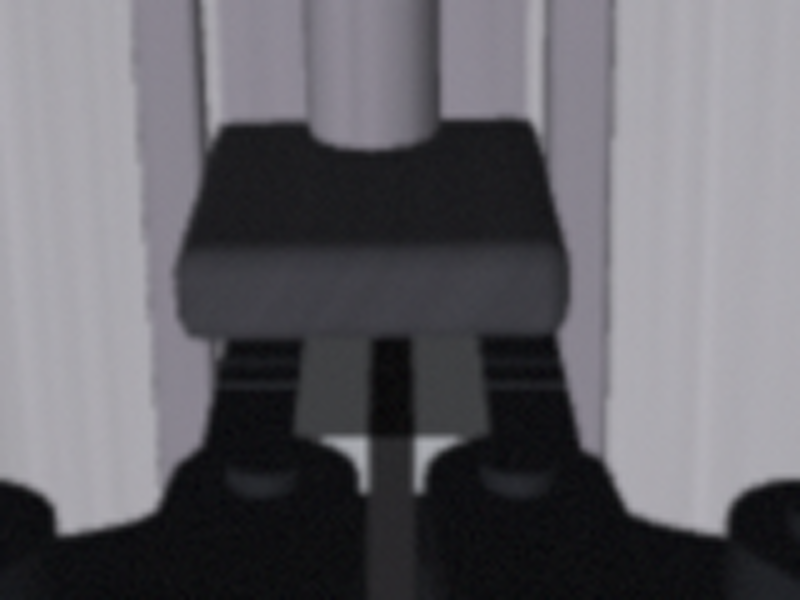

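The lighter band is the tab's top face and the black above it is its far face, so I'll recompute with those edges.

Run:
```python
from h import *
for n,tab in [('w3',[(314,137),(314,149)]),('w4',[(316,215),(316,234.5)]),('w5',[(314,279),(314,297)])]:
    d=dict(np.load(n+'.npz'));T=wT(d)
    for u,v in tab:print(n,ray(d,u,v,.158,T))
```

```text
w3 [ 0.64514683 -0.05686349  0.158     ]
w3 [ 0.63746195 -0.05706059  0.158     ]
w4 [ 0.64490785 -0.05668535  0.158     ]
w4 [ 0.63779391 -0.05686902  0.158     ]
w5 [ 0.67570599 -0.05510783  0.158     ]
w5 [ 0.66841063 -0.05527886  0.158     ]
```

Measured travel is about 30–31 mm, and the tab now stops 40 mm short of the keeper, as stated for fully home. A slightly firmer push should confirm a hard stop.

```bash
python3 -m jog '[{"x":0.01,"y":0,"z":0,"roll":0,"fingers":-1},{"x":0.018,"y":0.0,"z":0,"roll":0,"fingers":-1},{"x":0.018,"y":0.0,"z":0,"roll":0,"fingers":-1}]'
python3 - <<'E'
from cell import arm, imaging
import cv2,numpy as np
s=arm.sense();print(s['position'],s['force'],s['tool_rot'][:,2])
for n in('scene','top'):
    d=imaging.snapshot(n);np.savez(n+'6.npz',**d);cv2.imwrite(f'pics/{n}6.png',d['img'][:,:,::-1])
a=cv2.imread('pics/scene0.png')[260:350,242:362];b=cv2.imread('pics/scene6.png')[260:350,242:362]
c=cv2.imread('pics/top0.png')[130:220,273:393];e=cv2.imread('pics/top6.png')[130:220,273:393]
z=lambda i:cv2.resize(i,(400,300),interpolation=2)
cv2.imwrite('pics/z6.png',np.vstack([np.hstack([z(a),z(b)]),np.hstack([z(c),z(e)])]))
E
```

```text
clock: 5.1
position: [0.6555, -0.0565, 0.1528]
tool_rot: [[0.999, 0.026, -0.033], [0.025, -1.0, -0.001], [-0.033, 0.0, -0.999]]
force: [-25.8, -1.2, 16.3]
opening: -0.0
[ 0.65554604 -0.05649231  0.15279057] [-25.80141027  -1.15404189  16.28669322] [-3.29824197e-02 -9.20162269e-04 -9.99455508e-01]
```

View pics/z6.png

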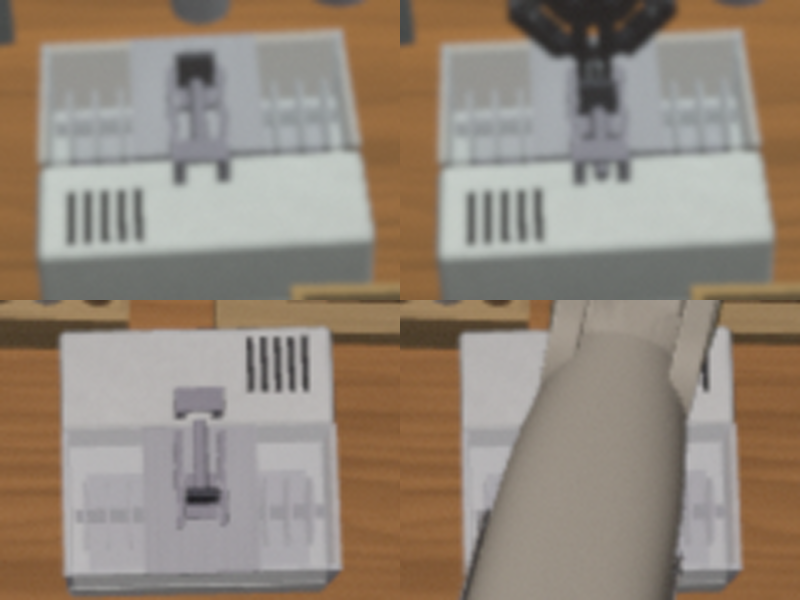

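A hard stop holds at 26 N with no motion, and the rod end now shows beyond the keeper. Since the travel read is slightly short of 35 mm, I'll back off, look, and push again at another height.

```bash
python3 -m jog '[{"x":-0.02,"y":0,"z":0,"roll":0,"fingers":-1},{"x":-0.1,"y":0,"z":0,"roll":0,"fingers":-1},{"x":-0.15,"y":0.0,"z":0.015,"roll":0,"fingers":-1},{"x":-0.15,"y":0.0,"z":0.015,"roll":0,"fingers":-1},{"x":-0.15,"y":0.0,"z":0.015,"roll":0,"fingers":-1}]'
python3 - <<'E'
from cell import arm, imaging
import cv2,numpy as np
s=arm.sense();d=imaging.snapshot('wrist');cv2.imwrite('pics/w7.png',d['img'][:,:,::-1]);print(s['position'],s['force'],s['tool_rot'])
np.savez('w7.npz',pos=s['position'],R=s['tool_rot'],**d)
E
```

```text
clock: 5.82
position: [0.597, -0.0568, 0.1589]
tool_rot: [[0.999, 0.025, -0.03], [0.025, -1.0, -0.001], [-0.03, 0.001, -1.0]]
force: [-0.3, -0.6, -0.6]
opening: 0.0001
[ 0.59700819 -0.0567702   0.15893959] [-0.28629665 -0.57917339 -0.56263436] [[ 9.99214614e-01  2.53557748e-02 -3.04506036e-02]
 [ 2.53282734e-02 -9.99678357e-01 -1.28858845e-03]
 [-3.04734825e-02  5.16315201e-04 -9.99535442e-01]]
```

View pics/w7.png

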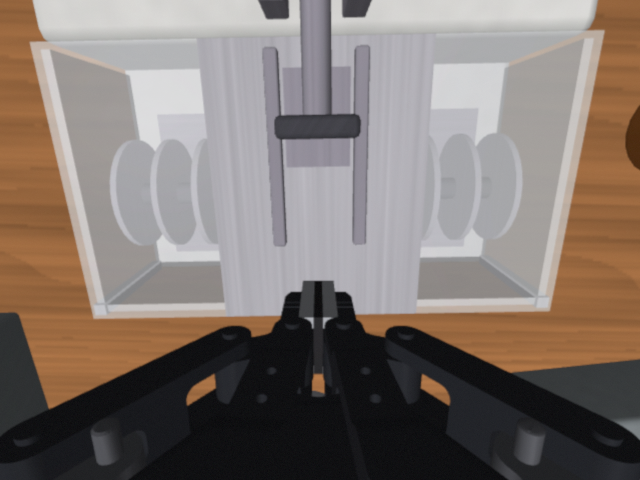

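Run:
```python
from h import *
for n,tab,r in [('w3',[(314,149)],[(291,175),(339,174)]),('w4',[(316,234.5)],[(277,258),(358,257)]),('w7',[(318,116),(318,138.5)],[(280,245),(359,244)])]:
    d=dict(np.load(n+'.npz'));T=wT(d)
    print(d['img'][105:150:2,290].mean(1).astype(int)) if n=='w7' else 0
    for u,v in tab:print(n,ray(d,u,v,.158,T))
    for u,v in r:print(' rail',ray(d,u,v,.126,T), ray(d,u,v,.12,T)[0])
```

```text
w3 [ 0.63746195 -0.05706059  0.158     ]
 rail [ 0.61747296 -0.03941468  0.126     ] 0.6170190569582766
 rail [ 0.61929373 -0.07647842  0.126     ] 0.6188801867907152
w4 [ 0.63779391 -0.05686902  0.158     ]
 rail [ 0.61821412 -0.03911116  0.126     ] 0.6162775061247435
 rail [ 0.61972316 -0.0766293   0.126     ] 0.6178459352085046
[147 147 147 148 145  81  60  64  69  69  69  70  70  71  69  65  56 110
 150 150 149 149 150]
w7 [ 0.67473796 -0.05536384  0.158     ]
w7 [ 0.66740902 -0.05555375  0.158     ]
 rail [ 0.61829367 -0.03877539  0.126     ] 0.6163939977709936
 rail [ 0.61975352 -0.07631396  0.126     ] 0.617909822880665
```

Tab to rail ends is now 48.5 mm, against 14+35=49 expected fully home. It was 19 mm at first, so the bolt started about 5 mm in. Fully home confirmed. Now up and over to the switch box.

```bash
python3 -m jog '[{"x":-0.02,"y":0,"z":0.12,"roll":0,"fingers":-1},{"x":-0.05,"y":0.1,"z":0.23,"roll":0,"fingers":-1},{"x":-0.12,"y":0.23,"z":0.23,"roll":0,"fingers":-1},{"x":-0.2,"y":0.36,"z":0.23,"roll":0,"fingers":-1},{"x":-0.27,"y":0.5,"z":0.23,"roll":0,"fingers":-1},{"x":-0.35,"y":0.63,"z":0.23,"roll":0,"fingers":-1},{"x":-0.4,"y":0.76,"z":0.23,"roll":0,"fingers":-1},{"x":-0.42,"y":0.88,"z":0.2,"roll":0,"fingers":-1},{"x":-0.42,"y":0.945,"z":0.15,"roll":0,"fingers":-1},{"x":-0.42,"y":0.945,"z":0.15,"roll":0,"fingers":-1}]'
python3 - <<'E'
from cell import arm, imaging
import cv2,numpy as np
s=arm.sense();d=imaging.snapshot('wrist');cv2.imwrite('pics/w8.png',d['img'][:,:,::-1]);print(s['position'],s['force'],s['tool_rot'])
np.savez('w8.npz',pos=s['position'],R=s['tool_rot'],**d)
E
```

```text
clock: 7.12
position: [0.45, 0.1417, 0.2295]
tool_rot: [[0.994, 0.103, -0.039], [0.105, -0.993, 0.046], [-0.034, -0.05, -0.998]]
force: [-0.3, -1.2, 0.2]
opening: -0.0001
[0.44998472 0.14169703 0.22952857] [-0.31394447 -1.18261833  0.21433973] [[ 0.99390831  0.10310266 -0.03893736]
 [ 0.10486268 -0.993411    0.04624278]
 [-0.03391305 -0.05004415 -0.99817107]]
```

View pics/w8.png

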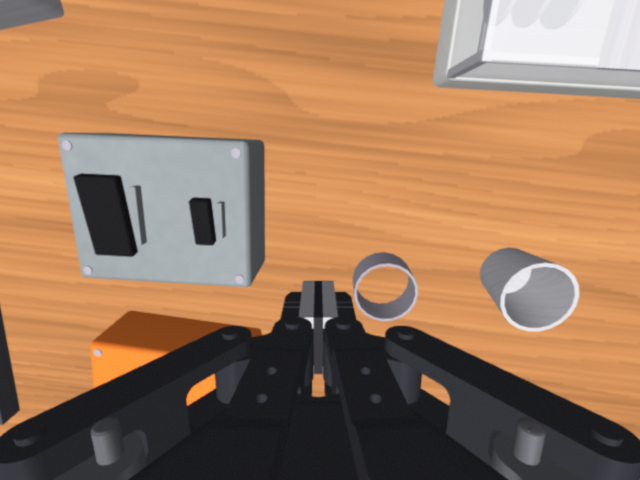

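Joint 6 neared its range limit, so the move fell short and the tool is tilted by about 3.5°. The mains rocker shows at (105,215). I'll roll +90° in two calls to free joint 6 while moving over.

```bash
python3 -c "
from cell import arm;print(arm.sense()['joint_pos'])"; python3 -m jog '[{"x":0,"y":0,"z":0.02,"roll":0.17,"fingers":-1},{"x":0,"y":0,"z":0.02,"roll":0.34,"fingers":-1},{"x":0,"y":0.0,"z":0.02,"roll":0.51,"fingers":-1},{"x":0,"y":0.1,"z":0.02,"roll":0.68,"fingers":-1},{"x":0,"y":0.2,"z":0.02,"roll":0.85,"fingers":-1},{"x":0,"y":0.3,"z":0.02,"roll":1,"fingers":-1},{"x":0,"y":0.37,"z":0.02,"roll":1,"fingers":-1},{"x":0,"y":0.37,"z":0.02,"roll":1,"fingers":-1}]'
python3 - <<'E'
from cell import arm, imaging
import cv2,numpy as np
s=arm.sense();d=imaging.snapshot('wrist');cv2.imwrite('pics/w9.png',d['img'][:,:,::-1]);print(s['position'],s['force'],s['tool_rot'],s['joint_pos'])
np.savez('w9.npz',pos=s['position'],R=s['tool_rot'],**d)
E
```

```text
[ 0.10422421  0.14392409 -0.22157334  1.24069466  0.0501327   3.14058224]
clock: 8.18
position: [0.4496, 0.291, 0.2361]
tool_rot: [[0.404, 0.913, -0.061], [0.914, -0.405, -0.012], [-0.036, -0.051, -0.998]]
force: [-0.1, -0.4, -0.8]
opening: 0.0
[0.44957308 0.29101753 0.23609217] [-0.11915862 -0.41438186 -0.83639393] [[ 0.40401495  0.91273916 -0.06065598]
 [ 0.91405496 -0.40540723 -0.01218647]
 [-0.03571344 -0.05051939 -0.99808434]] [ 0.41735167  0.28838998 -0.01994513  1.32289274  0.01344631  2.40482881]
```

View pics/w9.png

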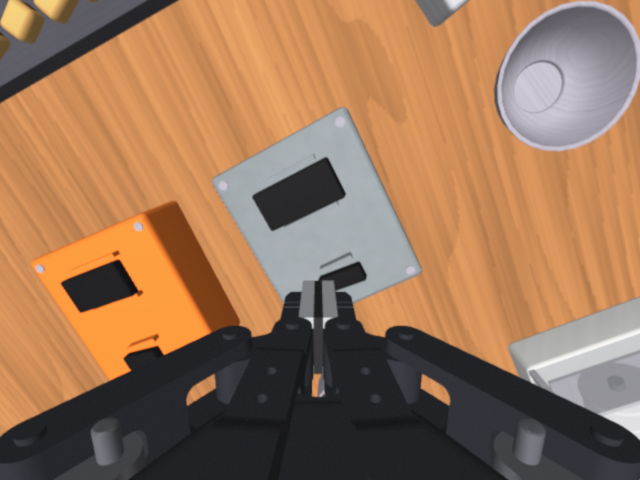

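The mains rocker spans corners (253,192), (328,158), (345,193), (272,230). World +x points to image right/up, so the raised end is at about (337,175). The orange look-alike is at lower left.

Run:
```python
from h import *
d=dict(np.load('w9.npz'));T=wT(d)
a=[ray(d,u,v,.082,T) for u,v in[(253,192),(272,230)]];b=[ray(d,u,v,.096,T) for u,v in [(345,193),(328,158)]]
print(a,b,np.linalg.norm(a[0]-a[1]),np.linalg.norm(b[0]-b[1]));n=(a[0]+a[1])/2;f=(b[0]+b[1])/2
print('near',n,'far',f,'pivot',(n+f)/2,'pad',(n+f)/2+(f-n)*28/70, np.degrees(np.arctan2(*(f-n)[1::-1])))
# tip now
print('tip',d['pos']+d['R']@[0,0,.017])
```

```text
[array([0.40618537, 0.33861385, 0.082     ]), array([0.406366  , 0.30367325, 0.082     ])] [array([0.47495111, 0.31033029, 0.096     ]), array([0.47342156, 0.33944352, 0.096     ])] 0.03494106663500507 0.029153372838801938
near [0.40627569 0.32114355 0.082     ] far [0.47418633 0.32488691 0.096     ] pivot [0.44023101 0.32301523 0.089     ] pad [0.46739527 0.32451257 0.0946    ] 3.1550525166263386
tip [0.44854192 0.29081036 0.21912474]
```

Pad at about (0.4675,0.3225) by both views. Hover above it at tip z≈0.107.

```bash
python3 -m jog '[{"x":0.02,"y":0.04,"z":0,"roll":0.17,"fingers":-1},{"x":0.049,"y":0.079,"z":-0.05,"roll":0.34,"fingers":-1},{"x":0.049,"y":0.079,"z":-0.15,"roll":0.4,"fingers":-1},{"x":0.049,"y":0.079,"z":-0.25,"roll":0.4,"fingers":-1},{"x":0.049,"y":0.079,"z":-0.28,"roll":0.4,"fingers":-1},{"x":0.049,"y":0.079,"z":-0.28,"roll":0.4,"fingers":-1}]'
python3 - <<'E'
from cell import arm, imaging
import cv2,numpy as np
s=arm.sense();d=imaging.snapshot('wrist');cv2.imwrite('pics/w10.png',d['img'][:,:,::-1]);print(s['position'],s['force'],'tip',s['position']+s['tool_rot']@np.array([0,0,.017]))
np.savez('w10.npz',pos=s['position'],R=s['tool_rot'],**d)
E
```

```text
clock: 8.98
position: [0.4691, 0.3206, 0.1241]
tool_rot: [[-0.0, 0.999, -0.052], [0.999, -0.002, -0.037], [-0.037, -0.052, -0.998]]
force: [-0.5, -0.3, 0.5]
opening: 0.0
[0.46906988 0.32057719 0.12406613] [-0.47040526 -0.31168533  0.52344338] tip [0.46819086 0.3199481  0.10710053]
```

View pics/w10.png

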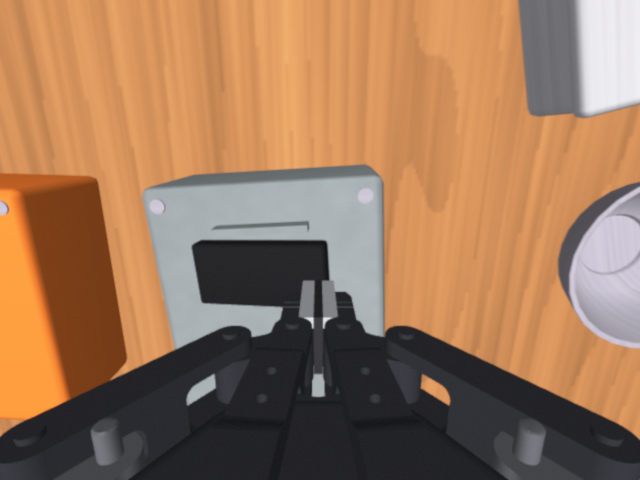

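The tip sits over the rocker's right-hand (far, raised) end at (318,283). Pressing slowly.

```bash
python3 -m jog '[{"x":0,"y":0,"z":-0.02,"roll":0,"fingers":-1},{"x":0,"y":0,"z":-0.03,"roll":0,"fingers":-1},{"x":0,"y":0,"z":-0.038,"roll":0,"fingers":-1},{"x":0,"y":0,"z":-0.046,"roll":0,"fingers":-1},{"x":0,"y":0,"z":-0.053,"roll":0,"fingers":-1},{"x":0,"y":0,"z":-0.06,"roll":0,"fingers":-1},{"x":0,"y":0,"z":-0.06,"roll":0,"fingers":-1}]'
```

```text
clock: 9.9
position: [0.4697, 0.3211, 0.101]
tool_rot: [[-0.001, 0.999, -0.05], [0.999, -0.001, -0.036], [-0.036, -0.05, -0.998]]
force: [1.2, 0.3, 0.9]
opening: 0.0001
```

```bash
python3 -m jog '[{"x":0,"y":0,"z":-0.004,"roll":0,"fingers":-1},{"x":0,"y":0,"z":-0.007,"roll":0,"fingers":-1},{"x":0,"y":0,"z":-0.007,"roll":0,"fingers":-1}]'
```

```text
clock: 10.28
position: [0.4699, 0.3213, 0.1003]
tool_rot: [[-0.001, 0.999, -0.049], [0.999, -0.001, -0.035], [-0.035, -0.049, -0.998]]
force: [-1.6, -2.4, 14.3]
opening: -0.0002
```

```bash
python3 -m jog '[{"x":0,"y":0,"z":-0.006,"roll":0,"fingers":-1},{"x":0,"y":0,"z":-0.01,"roll":0,"fingers":-1},{"x":0,"y":0,"z":-0.01,"roll":0,"fingers":-1}]'; python3 -m jog '[{"x":0,"y":0,"z":0.03,"roll":0,"fingers":-1},{"x":0,"y":0,"z":0.1,"roll":0,"fingers":-1},{"x":0,"y":-0.1,"z":0.2,"roll":0,"fingers":-1},{"x":-0.03,"y":-0.2,"z":0.3,"roll":0,"fingers":-1},{"x":-0.03,"y":-0.2,"z":0.3,"roll":0,"fingers":-1},{"x":-0.03,"y":-0.2,"z":0.3,"roll":0,"fingers":-1}]';  python3 - <<'E'
from cell import arm, imaging
import cv2,numpy as np
s=arm.sense();d=imaging.snapshot('wrist');cv2.imwrite('pics/w11.png',d['img'][:,:,::-1]);print(s['position'],s['joint_pos'],s['tool_rot'])
np.savez('w11.npz',pos=s['position'],R=s['tool_rot'],**d)
E
```

```text
clock: 10.65
position: [0.4699, 0.3213, 0.1]
tool_rot: [[-0.001, 0.999, -0.047], [0.999, -0.001, -0.035], [-0.035, -0.047, -0.998]]
force: [-4.8, -3.7, 24.6]
opening: -0.0
clock: 11.4
position: [0.4577, 0.2413, 0.2196]
tool_rot: [[-0.0, 0.999, -0.047], [0.999, -0.001, -0.034], [-0.034, -0.047, -0.998]]
force: [-0.8, 0.2, -0.0]
opening: 0.0001
[0.45765555 0.24133833 0.21957505] [ 0.33930206  0.2586417  -0.10051028  1.26749086 -0.01674547  1.91088742] [[-4.88250131e-04  9.98892195e-01 -4.70546859e-02]
 [ 9.99408706e-01 -1.13032972e-03 -3.43650997e-02]
 [-3.43802172e-02 -4.70436415e-02 -9.98301005e-01]]
```

View pics/w11.png

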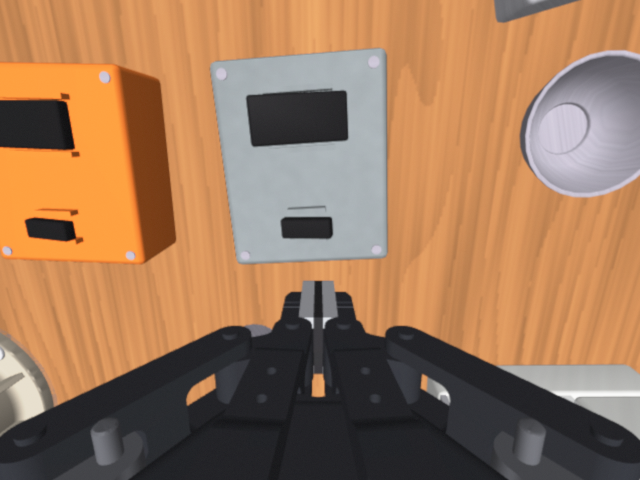

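Run:
```python
from h import *
d=dict(np.load('w11.npz'));T=wT(d)
hsv=cv2.cvtColor(d['img'],cv2.COLOR_RGB2HSV)
cv2.imwrite('pics/z11.png',cv2.resize(d['img'][75:265,205:395,::-1],(760,600),interpolation=2))
from cell import imaging
e=imaging.snapshot('scene');np.savez('scene12.npz',**e);a=dict(np.load('scene0.npz'))['img']
z=lambda i:cv2.resize(i[225:285,380:455,::-1],(400,320),interpolation=2)
cv2.imwrite('pics/z12.png',np.hstack([z(a),z(e['img'])]))
```

```text
(no output)
```

View pics/z11.png

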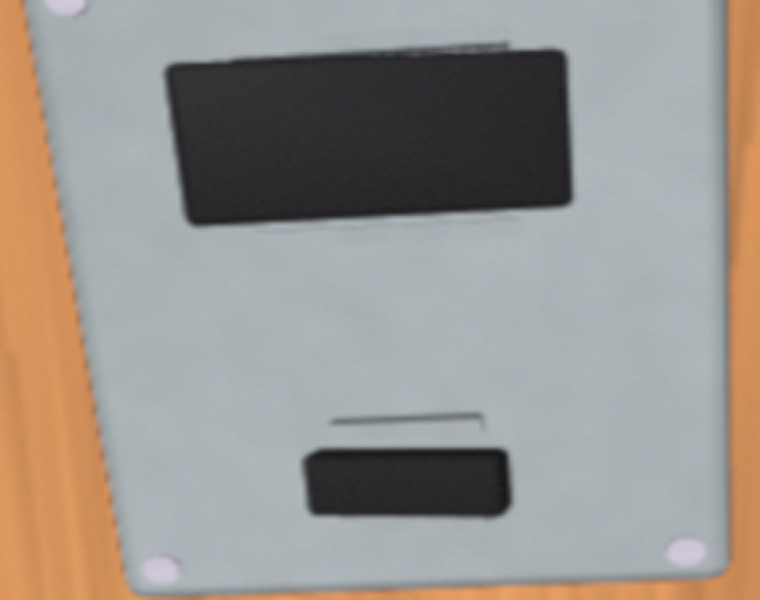

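View pics/z12.png

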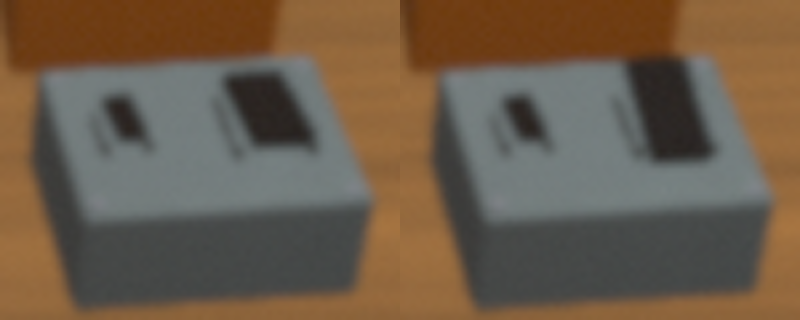

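The scene view shows the mains rocker flipped (far end down) and the lamp unchanged; it met a hard stop at 25 N with the tip at z≈0.083. Now across to the start button.

```bash
python3 -m jog '[{"x":0,"y":-0.13,"z":0.05,"roll":0,"fingers":-1},{"x":0,"y":-0.26,"z":0.05,"roll":0,"fingers":-1},{"x":0,"y":-0.39,"z":0.05,"roll":0,"fingers":-1},{"x":0,"y":-0.52,"z":0.05,"roll":0,"fingers":-1},{"x":0,"y":-0.65,"z":0.05,"roll":0,"fingers":-1},{"x":0,"y":-0.78,"z":0.05,"roll":0,"fingers":-1},{"x":0,"y":-0.9,"z":0.05,"roll":0,"fingers":-1},{"x":0,"y":-1,"z":0.05,"roll":0,"fingers":-1},{"x":0,"y":-1,"z":0.05,"roll":0,"fingers":-1}]'
```

```text
clock: 12.62
position: [0.4573, -0.16, 0.2369]
tool_rot: [[0.001, 0.999, -0.051], [0.999, -0.003, -0.034], [-0.034, -0.051, -0.998]]
force: [-0.2, 0.8, 0.9]
opening: -0.0001
```

```bash
python3 -m jog '[{"x":-0.03,"y":-0.13,"z":0,"roll":0,"fingers":-1},{"x":-0.06,"y":-0.26,"z":0,"roll":0,"fingers":-1},{"x":-0.09,"y":-0.38,"z":0,"roll":0,"fingers":-1},{"x":-0.108,"y":-0.46,"z":-0.05,"roll":0,"fingers":-1},{"x":-0.108,"y":-0.46,"z":-0.15,"roll":0,"fingers":-1},{"x":-0.108,"y":-0.46,"z":-0.24,"roll":0,"fingers":-1},{"x":-0.108,"y":-0.46,"z":-0.26,"roll":0,"fingers":-1},{"x":-0.108,"y":-0.46,"z":-0.26,"roll":0,"fingers":-1}]';  python3 - <<'E'
from cell import arm, imaging
import cv2,numpy as np
s=arm.sense();d=imaging.snapshot('wrist');cv2.imwrite('pics/w13.png',d['img'][:,:,::-1]);print(s['position'],s['force'],'tip',s['position']+s['tool_rot']@np.array([0,0,.017]))
E
```

```text
clock: 13.62
position: [0.4144, -0.343, 0.1326]
tool_rot: [[-0.0, 0.999, -0.052], [0.999, -0.002, -0.033], [-0.033, -0.052, -0.998]]
force: [-0.2, -0.3, -0.5]
opening: -0.0003
[ 0.41442302 -0.34302518  0.1326032 ] [-0.18907626 -0.28351559 -0.52825474] tip [ 0.41353626 -0.34358468  0.11563556]
```

View pics/w13.png

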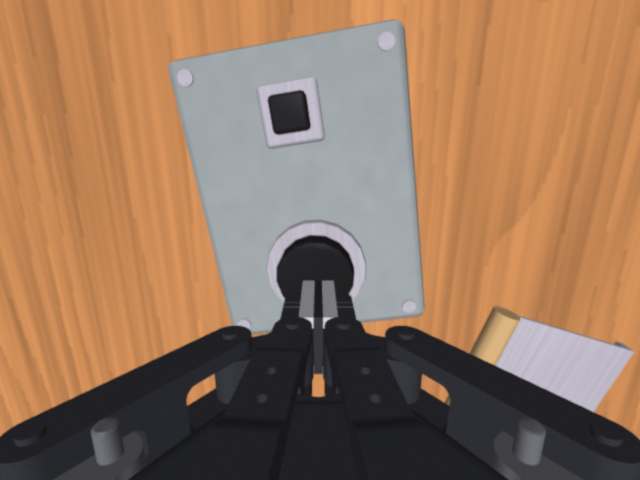

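The tip stands over the button disc (316,268), with the inching key well away at (289,112). Pressing.

```bash
python3 -m jog '[{"x":0,"y":-0.003,"z":-0.03,"roll":0,"fingers":-1},{"x":0,"y":-0.003,"z":-0.05,"roll":0,"fingers":-1},{"x":0,"y":-0.003,"z":-0.06,"roll":0,"fingers":-1},{"x":0,"y":-0.003,"z":-0.07,"roll":0,"fingers":-1},{"x":0,"y":-0.003,"z":-0.078,"roll":0,"fingers":-1},{"x":0,"y":-0.003,"z":-0.085,"roll":0,"fingers":-1},{"x":0,"y":-0.003,"z":-0.085,"roll":0,"fingers":-1}]'
```

```text
clock: 14.55
position: [0.4149, -0.3449, 0.0999]
tool_rot: [[0.0, 0.999, -0.051], [0.999, -0.002, -0.035], [-0.035, -0.051, -0.998]]
force: [-1.6, 1.2, 5.8]
opening: 0.0002
```

```bash
python3 -m jog '[{"x":0,"y":0,"z":-0.004,"roll":0,"fingers":-1},{"x":0,"y":0,"z":-0.008,"roll":0,"fingers":-1},{"x":0,"y":0,"z":-0.008,"roll":0,"fingers":-1}]'
```

```text
clock: 14.92
position: [0.415, -0.345, 0.0989]
tool_rot: [[-0.0, 0.999, -0.05], [0.999, -0.002, -0.036], [-0.036, -0.05, -0.998]]
force: [-3.5, 5.6, 18.2]
opening: 0.0002
```

Bottomed out: tip z≈0.082, with 18 N against the spring's 6 N. Release and check.

```bash
python3 -m jog '[{"x":0,"y":0,"z":-0.004,"roll":0,"fingers":-1},{"x":0,"y":0,"z":0.03,"roll":0,"fingers":-1},{"x":0,"y":0,"z":0.12,"roll":0,"fingers":-1},{"x":0,"y":-0.1,"z":0.24,"roll":0,"fingers":-1},{"x":-0.1,"y":-0.2,"z":0.36,"roll":0,"fingers":-1},{"x":-0.2,"y":-0.3,"z":0.4,"roll":0,"fingers":-1},{"x":-0.3,"y":-0.4,"z":0.4,"roll":0,"fingers":-1},{"x":-0.35,"y":-0.45,"z":0.4,"roll":0,"fingers":-1},{"x":-0.35,"y":-0.45,"z":0.4,"roll":0,"fingers":-1},{"x":-0.35,"y":-0.45,"z":0.4,"roll":0,"fingers":-1}]';  python3 - <<'E'
from cell import arm, imaging
import cv2,numpy as np
s=arm.sense();print(s['force'],s['joint_vel'])
o=[]
for n in('scene','top'):
    d=imaging.snapshot(n);np.savez(n+'14.npz',**d);o.append(d['img'][60:,:,::-1] if n=='scene' else d['img'][60:,:,::-1])
cv2.imwrite('pics/f14.png',o[1]);cv2.imwrite('pics/s14.png',o[0])
c=lambda im,x,y,w,h:cv2.resize(im[y:y+h,x:x+w,::-1],(400,300),interpolation=2)
t=dict(np.load('top14.npz'))['img'];sc=dict(np.load('scene14.npz'))['img'];s0=dict(np.load('scene0.npz'))['img']
cv2.imwrite('pics/z14.png',np.vstack([np.hstack([c(t,273,130,120,90),c(sc,242,260,120,90)]),np.hstack([c(s0,180,225,80,60),c(sc,180,225,80,60)])]))
E
```

```text
clock: 16.18
position: [0.2752, -0.5246, 0.2587]
tool_rot: [[-0.0, 0.999, -0.05], [0.999, -0.002, -0.035], [-0.035, -0.05, -0.998]]
force: [-0.3, 0.8, -0.3]
opening: 0.0001
[-0.29854201  0.75496051 -0.27721515] [ 0.02185516 -0.00800995 -0.00532559  0.00103281 -0.00192007 -0.00139359]
```

View pics/f14.png

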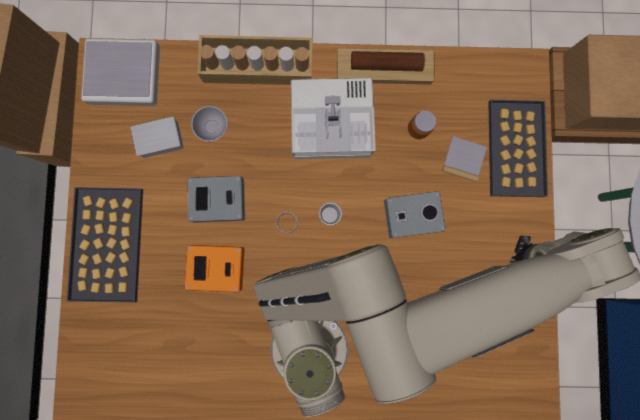

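View pics/z14.png

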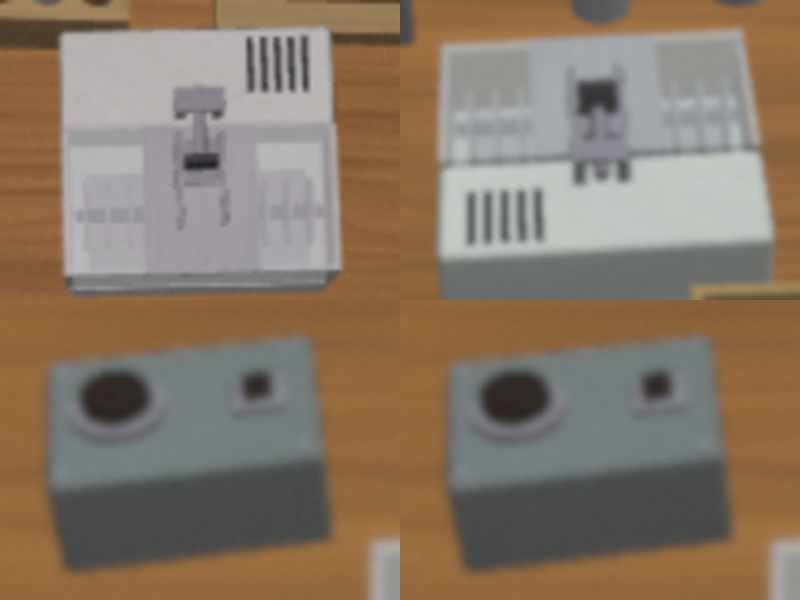

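The bolt is home, the button has sprung back, and the key, lamp and loose objects are unmoved. The arm is clear of everything, so I'm handing in.

```bash
python3 -c "
from cell import arm;print(arm.job_done())"
```

```text
the job is handed in; nothing more can be done
None
```

The job is done in the order asked and handed in at about 16 s of the 56 s allowed; no verdict was reported.

- **Bolt:** I pushed it to a hard stop, which did not move under 26 N. The tab ended 48.5 mm from the rail ends (49 mm expected when home) and about 40 mm short of the keeper. It moved only about 30 mm rather than 35, because it started about 5 mm in.
- **Mains rocker:** I pressed the raised end to a hard stop at about 25 N, with the fingertips at 83 mm. The scene picture shows it flipped, and the lamp rocker looks unchanged.
- **Start button:** I pressed it until it bottomed, with the fingertips at 82 mm and 18 N on the tool. After release it looks as it did at the start.

**Last checks:** the inching key, the orange look-alike and the loose objects look unmoved. The arm stood clear with no force on the tool.

**Slips:** one move was refused because its rows lacked "roll". Another stopped short when joint 6 reached its limit, leaving the tool tilted by about 3.5° for the two presses. It did not affect either press.

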